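# Sort sealed canisters by heft

### The job

The three dark canisters look the same, but one is empty, one is half full and one is full of kiln props. Lift them by the knob to feel which is which, and stand the empty one in the white tray, the half-full one in the yellow tray and the full one in the red tray. Keep them upright, set them down gently, flat on the tray floor, and leave everything else where it is.

Things in the scene. Friction and masses are not known exactly. Their poses are not given: they have to be found in the camera images.
- canister_a_knob (a point): Look-alike dark-grey round canister, lid fixed: body 95 mm across, 92 mm high, upright round knob 36 mm across, 40 mm high on top. Point: knob centre, on the axis, 112 mm above the underside; z up. Starts upright on the table. Of the three, one is empty (0.28-0.32 kg in all), one half full (0.52-0.58), one full (0.76-0.85); which one changes and cannot be seen. Contents packed snugly
- canister_b_knob (a point): Look-alike dark-grey round canister, lid fixed: body 95 mm across, 92 mm high, upright round knob 36 mm across, 40 mm high on top. Point: knob centre, on the axis, 112 mm above the underside; z up. Starts upright on the table. Of the three, one is empty (0.28-0.32 kg in all), one half full (0.52-0.58), one full (0.76-0.85); which one changes and cannot be seen. Contents packed snugly
- canister_c_knob (a point): Look-alike dark-grey round canister, lid fixed: body 95 mm across, 92 mm high, upright round knob 36 mm across, 40 mm high on top. Point: knob centre, on the axis, 112 mm above the underside; z up. Starts upright on the table. Of the three, one is empty (0.28-0.32 kg in all), one half full (0.52-0.58), one full (0.76-0.85); which one changes and cannot be seen. Contents packed snugly
- tray_white: white plastic tray for the empty canister, fixed to the table: 140 x 140 mm outside, walls 5 mm thick and 18 mm high above the table, inner floor 130 x 130 mm, 5 mm above the table. Origin at the centre of its underside; x and y along its sides, z up
- tray_yellow: yellow plastic tray for the half-full canister, fixed to the table: 140 x 140 mm outside, walls 5 mm thick and 18 mm high above the table, inner floor 130 x 130 mm, 5 mm above the table. Origin at the centre of its underside; x and y along its sides, z up
- tray_red: red plastic tray for the full canister, fixed to the table: 140 x 140 mm outside, walls 5 mm thick and 18 mm high above the table, inner floor 130 x 130 mm, 5 mm above the table. Origin at the centre of its underside; x and y along its sides, z up
- cup: bystander, to be left alone: dark-grey clay mug, 68 mm across, 70 mm high; origin at the centre of its underside
- teapot: bystander, to be left alone: dark-grey clay teapot, about 150 mm long over spout and handle, 84 mm high; origin at the centre of its underside
- bowl: bystander, to be left alone: pale clay bowl, 100 mm across, 45 mm high; origin at the centre of its underside
- turning_tool: bystander, to be left alone: spatula-like trimming tool with wooden handle, 170 mm long, lying flat; origin on the tool
- brick: bystander, to be left alone: yellowish firebrick offcut 110 x 60 x 45 mm; origin at the centre of its underside
- brush: bystander, to be left alone: wooden-handled brush, 180 mm long, lying flat; origin on the tool
Things that resemble listed ones, but are neither listed nor needed, are in the scene too. Leave any orange look-alike of the part that bears canister_c_knob alone.

How it is judged (in metres and radians):
On the way:
1. a canister has been lifted clear of the table (by 20 mm or more) (height (world z) of any of canister_a_knob, canister_b_knob, canister_c_knob above 0.132 m), for 0.2 s.
At the end, for the whole second after the job is handed in: The empty canister stands in the white tray, the half-full one in the yellow, the full one in the red (checked by weight: under 4 N, 4 to 6.6 N, over 6.6 N): flat on the tray floor, axis within 30 mm of the tray's centre, upright within 0.1 rad, released and at rest (((horizontal distance between canister_a_knob and tray_white below 0.03 m and height (world z) of canister_a_knob below 0.122 m and contact force between canister_a and tray_white between 1.2 and 4 N) or (horizontal distance between canister_a_knob and tray_yellow below 0.03 m and height (world z) of canister_a_knob below 0.122 m and contact force between canister_a and tray_yellow between 4 and 6.6 N) or (horizontal distance between canister_a_knob and tray_red below 0.03 m and height (world z) of canister_a_knob below 0.122 m and contact force between canister_a and tray_red between 6.6 and 11 N)) and ((horizontal distance between canister_b_knob and tray_white below 0.03 m and height (world z) of canister_b_knob below 0.122 m and contact force between canister_b and tray_white between 1.2 and 4 N) or (horizontal distance between canister_b_knob and tray_yellow below 0.03 m and height (world z) of canister_b_knob below 0.122 m and contact force between canister_b and tray_yellow between 4 and 6.6 N) or (horizontal distance between canister_b_knob and tray_red below 0.03 m and height (world z) of canister_b_knob below 0.122 m and contact force between canister_b and tray_red between 6.6 and 11 N)) and ((horizontal distance between canister_c_knob and tray_white below 0.03 m and height (world z) of canister_c_knob below 0.122 m and contact force between canister_c and tray_white between 1.2 and 4 N) or (horizontal distance between canister_c_knob and tray_yellow below 0.03 m and height (world z) of canister_c_knob below 0.122 m and contact force between canister_c and tray_yellow between 4 and 6.6 N) or (horizontal distance between canister_c_knob and tray_red below 0.03 m and height (world z) of canister_c_knob below 0.122 m and contact force between canister_c and tray_red between 6.6 and 11 N)) and angle between each of canister_a_knob, canister_b_knob, canister_c_knob's own z axis and vertical below 0.1 rad and linear speed of each of canister_a, canister_b, canister_c below 0.02 m/s); the robot touches nothing.
It fails at once if a canister is tipped by more than 0.5 rad (angle between any of canister_a_knob, canister_b_knob, canister_c_knob's own z axis and vertical above 0.5 rad).
It fails at once if a canister is dropped or banged onto a tray (contact force above 120 N, as after a fall of some 20 mm) (contact force between any of canister_a, canister_b, canister_c and tray_white above 120 N or contact force between any of canister_a, canister_b, canister_c and tray_yellow above 120 N or contact force between any of canister_a, canister_b, canister_c and tray_red above 120 N).
It fails at once if a bystander (cup, teapot, bowl, turning tool, brick, brush) is moved by more than 30 mm (distance of any of cup, teapot, bowl, turning_tool, brick, brush from where it was at the start of the episode above 0.03 m).
It also fails if it takes over 64 s, if anything falls off the work surface, if the arm or the gripper's body presses on something with over 40 N, if the wrist force passes 120 N, or if a joint passes its speed limit or range.

### The arm

A 7-joint arm with a two-finger parallel gripper is mounted at the origin on the work surface. World frame = base frame: x ahead of the robot, y to its left, z up, the work surface at z = 0. Lengths are in mm, angles in rad, forces in N, time in s.
With the tool pointing down it reaches from about 400 to 875 mm from the base axis. Payload 4.4 kg.
Tool frame: the origin (TCP) lies at the very end of the fingers, on their centre line; the grasp point (between the pads) lies 19 mm behind it; y points along the fingers, z is the direction in which the jaws open and shut, and the axes are right-handed (so a half turn about y gives the same grasp; the last joint's range is limited). The gripper opens to 85 mm and grips with 20 to 120 N. Pads are 22 mm wide; open, the fingers measure 114 mm over their backs; the gripper's body (76 mm by 85 mm) begins 54 mm behind the grasp point. The pads swing forward as they close: fully open they stand 13 mm farther back than shut.
Start: joints at [-1.28, 0.628, 0.038, 1.517, -0.027, 0.996, -0.02], TCP at [227.008, 609.086, 231.313] pointing down, gripper open.
Joint ranges: [-3.06, 3.06], [-0.37, 2.12], [-1.25, 1.32], [0.18, 2.47], [-1.1, 4.24], [0.23, 1.98], [-2.94, 2.94]. Speed limits (rad/s): [2.57, 2.57, 3.14, 3.14, 3.14, 3.14, 3.14].

### API

Orientations are given as [roll, pitch, yaw] about the fixed x, y, z axes, in that order (R = Rz(yaw) Ry(pitch) Rx(roll)).
In Python, from cell import * gives the robot as it stands.
- The arm moves only by the tool apply_moves, never from a script. Its argument "targets" is a list of rows, each a list of 6 numbers: the shift along the tool's x, y, z in units of 40 mm (1.0 is 40 mm), then the turn, a rotation vector about the tool's x, y, z in units of 8 degrees (1.0 is 8 degrees). A call has 1 to 12 rows; each row shifts and turns the commanded pose from where the row before left it, along the tool's axes as they then stand; what a row does not reach is not made up. A row lasts 1/8 s, in which the tool goes at most 62.5 mm and 10.7 degrees, less where a joint would pass 70% of its speed; a pose out of reach is approached as far as the arm can. A call is refused whole if a number of a shift passes 1 or a number of a turn 1, either way. A call with a gripper value outside its range is refused whole. "jaw" is the gripper command: -1 is shut, 1 is fully open, values between are in proportion, set as the call begins (left out, the last holds). The fingers move at their own pace and stop on an object; the grip force is fixed at half the most. Time passes only in rows, so rows that do not move let the fingers close. It gives the time, the measured TCP pose, the force and the opening at its end, in the units of the state.
- read_state(): the state, without advancing time (a new reading comes with each control period).
- get_image(name): name is "side" or "top" or "wrist"; returns the picture (384x512x3 uint8, red, green, blue); there is no depth.
- calibration(name): a dict with "fx", "fy", "cx", "cy" (pixels), "k1" (the pictures are not rectified: a ray, as slopes to the right and down, at radius r is drawn at 1 + k1 r^2 times it, then the intrinsics apply), "world_from_camera" (4x4, takes a point from camera to world coordinates). Camera axes: x right, y down, z forward; pixel columns grow to the right and rows downward; lengths in mm; the calibration is good to about 2 mm. A picture is of the moment at which its call begins: read the wrist's pose just before it. calibration takes no time and is no camera call; for the wrist camera it gives the pose at the moment of the call.
- finish_job(): hands the job in, once; it reports no verdict.
The state is a dict: "clock": time; "qpos": joint angles; "qd": joint speeds; "tau": joint torques, N m; "eef_pos": TCP position; "tool_rot": TCP orientation; "force": force on the tool from outside, world axes, zero at the start; "torque": the same for the moment, N m; "width": finger opening in mm.
Only numpy, scipy, OpenCV 4.12 (cv2) and the standard library are available. Lean on these libraries where they do the work, as an engineer would, in place of code of your own. Each camera call takes 0.05 s, during which the arm holds its last target. There are 200 camera calls.

## Working session

There is one attempt and no reset: what is moved stays moved. The work goes in short steps, Python scripts to look and compute and a tool call to move; the robot and the scene stay as the last step left them, time stands still between calls to the robot, and variables do not carry over. Pictures are saved under pics/ and viewed, about 8 in all and at most 12, crops included, and the job is handed in when it is done.

Besides the shell and the picture viewer there is one more tool, called after "Request:" as name(argument=value, ...) on one line, values as JSON. apply_moves: Moves the arm, as the interface text tells. Its arguments: {"type":"object","properties":{"targets":{"type":"array"},"jaw":{"type":"number"}},"required":["targets"]}

```bash
ls; mkdir -p pics
python3 - <<'E'
from cell import *
import cv2
s=read_state();print(s)
for n in("top","side"):
    im=get_image(n);cv2.imwrite(f"pics/{n}0.png",im[:,:,::-1]);c=calibration(n);print(n,c)
E
```

```text
pics
{'clock': 0.0, 'qpos': array([-1.27979093,  0.62937284,  0.03845869,  1.51838953, -0.02699131,
        0.99630172, -0.01997821]), 'qd': array([ 0.00230927, -0.00056006,  0.00066099, -0.00023925,  0.00126447,
       -0.00020502,  0.00255831]), 'tau': array([ 5.43143724e-04, -5.63402903e+01,  1.22632843e+00, -1.93438715e+01,
        1.10468446e-02,  1.06569700e-02, -8.36107631e-06]), 'eef_pos': array([226.79500176, 608.46609789, 230.36521388]), 'tool_rot': array([-1.57274873e+00, -4.47949797e-05, -3.56792867e-01]), 'force': array([ 0.67894954,  0.07968024, -0.33885654]), 'torque': array([-0.05653052,  0.04777025,  0.0630479 ]), 'width': 85.1139696272325}
top {'fx': 488.2859493414168, 'fy': 488.2859493414168, 'cx': 252.59384231266026, 'cy': 187.66550581596005, 'k1': -0.20661064598682405, 'world_from_camera': array([[-1.85787933e-03, -9.85360475e-01,  1.70473703e-01,
         2.77641542e+02],
       [-9.99864869e-01,  4.61492315e-03,  1.57780030e-02,
        -1.04351118e+01],
       [-1.63337436e-02, -1.70421353e-01, -9.85235896e-01,
         1.44329019e+03],
       [ 0.00000000e+00,  0.00000000e+00,  0.00000000e+00,
         1.00000000e+00]])}
side {'fx': 462.4773718330084, 'fy': 462.4773718330084, 'cx': 253.61564319116877, 'cy': 186.4800149197291, 'k1': -0.15215717942581986, 'world_from_camera': array([[ 9.29800447e-01, -2.68766212e-01,  2.51467398e-01,
         1.56975852e+02],
       [-3.67676559e-01, -6.46899127e-01,  6.68083429e-01,
        -9.60216496e+02],
       [-1.68842122e-02, -7.13642938e-01, -7.00306133e-01,
         1.10805299e+03],
       [ 0.00000000e+00,  0.00000000e+00,  0.00000000e+00,
         1.00000000e+00]])}
```

View pics/top0.png

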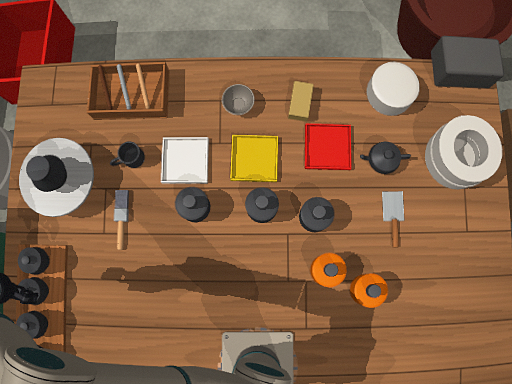

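View pics/side0.png

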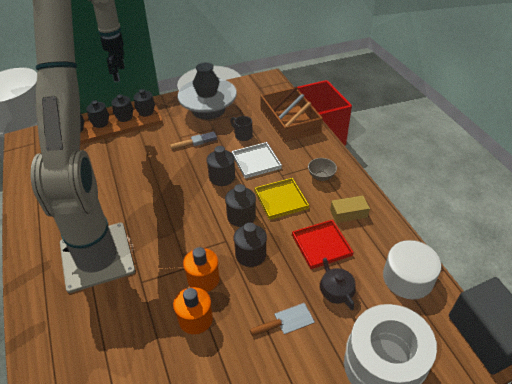

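The side view shows the three target canisters at about (221,166), (241,205) and (251,243). In the top view they are at (193,205), (262,205) and (317,214). The trays are at about (185,160) white, (255,158) yellow and (329,147) red. The dark items on the rack at far left and the orange ones are decoys.

```bash
cat > h.py <<'E'
import numpy as np,cv2
from cell import *
def ray2plane(c,px,z):
    K=np.array([[c["fx"],0,c["cx"]],[0,c["fy"],c["cy"]],[0,0,1]])
    u=cv2.undistortPoints(np.array(px,float).reshape(-1,1,2),K,np.array([c["k1"],0,0,0.]))[:,0]
    T=c["world_from_camera"];d=np.c_[u,np.ones(len(u))]@T[:3,:3].T
    o=T[:3,3];return o+d*((z-o[2])/d[:,2])[:,None]
E
python3 - <<'E'
from h import *
c=calibration("top");im=cv2.imread("pics/top0.png");h=cv2.cvtColor(im,cv2.COLOR_BGR2HSV)
roi=(slice(115,190),slice(155,360))
for n,lo,hi in(("white",(0,0,170),(180,50,255)),("yellow",(20,150,90),(35,255,255)),("red",(0,210,110),(6,255,255))):
    m=np.zeros(im.shape[:2],np.uint8);m[roi]=cv2.inRange(h,lo,hi)[roi]
    k=max(cv2.findContours(m,0,1)[0],key=cv2.contourArea);r=cv2.minAreaRect(k)
    b=ray2plane(c,cv2.boxPoints(r),18);print(n,r,b[:,:2].mean(0).round(1),np.linalg.norm(np.diff(b,axis=0),axis=1).round())
g=im[175:245,165:345];cv2.imwrite("pics/crop.png",cv2.resize(cv2.convertScaleAbs(g,alpha=2),None,fx=4.4,fy=4.4,interpolation=cv2.INTER_CUBIC))
E
```

```text
white ((184.0, 159.5), (45.0, 46.0), 90.0) [612.1 219.5] [142. 139. 139.]
yellow ((253.5, 158.0), (46.0, 47.0), 90.0) [615.2   9.6] [142. 142. 140.]
red ((327.5, 146.5), (45.0, 45.0), 90.0) [ 650.1 -214.4] [138. 141. 136.]
```

View pics/crop.png

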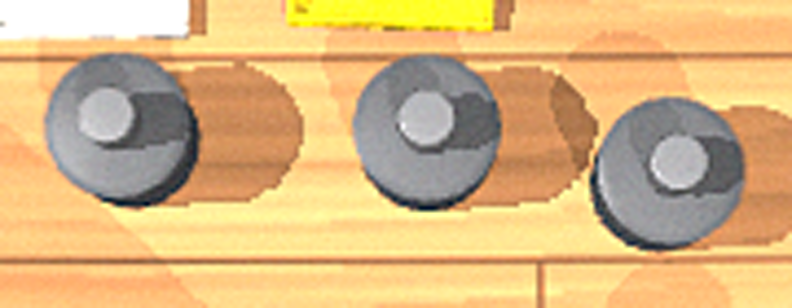

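Knob top centres in the crop are at (106,114), (425,118) and (679,162).

Run:
```python
from h import *
c=calibration("top")
p=(np.array([[106,114],[425,118],[679,162]])+.5)/4.4-.5+[165,175]
print(p,ray2plane(c,p,132).round(1))
s=read_state();R=cv2.Rodrigues(np.zeros(3))[0]
q=np.array([[120,129],[427,130],[669,173]]);print(ray2plane(c,(q+.5)/4.4-.5+[165,175],92).round(1))
```

```text
[[188.70454545 200.52272727]
 [261.20454545 201.43181818]
 [318.93181818 211.43181818]] [[ 469.7  185.   132. ]
 [ 466.5  -12.7  132. ]
 [ 438.4 -169.   132. ]]
[[ 465.9  181.8   92. ]
 [ 464.6  -14.    92. ]
 [ 436.3 -167.3   92. ]]
```

Request:
apply_moves(targets=[[0,0,0,0,-0.85,0],[0,0,0,0,-0.85,0],[0,0,0,0,-0.85,0]], jaw=1)

```text
clock: 0.48
eef_pos: [226.9, 608.7, 230.8]
tool_rot: [-1.572, 0.0, 0.003]
force: [-0.4, 0.4, 0.4]
width: 85.4
```

Request:
apply_moves(targets=[[0.5,0,-0.9,0,0,0],[0.5,0,-0.9,0,0,0],[0.5,0,-0.9,0,0,0],[0.5,0,-0.9,0,0,0],[0.5,0,-0.9,0,0,0],[0.5,0,-0.9,0,0,0],[0.5,0,-0.9,0,0,0],[0.5,0,-0.9,0,0,0],[0.5,0,-0.9,0,0,0],[0.5,0,-0.9,0,0,0],[0.5,0,-0.9,0,0,0],[0,0,0,0,0,0]])

```text
clock: 1.98
eef_pos: [448.1, 209.2, 231.0]
tool_rot: [-1.573, -0.0, -0.007]
force: [-0.1, -0.3, -0.4]
width: 85.4
```

Request:
apply_moves(targets=[[0.55,0,-0.62,0,0,0],[0,0.8,0,0,0,0],[0,0,0,0,0,0],[0,0,0,0,0,0]])

```text
clock: 2.48
eef_pos: [468.4, 189.2, 199.8]
tool_rot: [-1.57, 0.0, 0.001]
force: [0.1, -0.1, 0.5]
width: 85.6
```

Run:
```python
from h import *
s=read_state();c=calibration("wrist");im=get_image("wrist");cv2.imwrite("pics/w1.png",im[:,:,::-1])
print(s["eef_pos"],c)
T=c["world_from_camera"]
for P in ([470,184,132],[470,184,92]):
    p=(np.array(P)-T[:3,3])@T[:3,:3]; print(p[:2]/p[2]*c["fx"]+[c["cx"],c["cy"]])
```

```text
[468.40060804 189.18011737 199.75617135] {'fx': 317.5604513658153, 'fy': 317.5604513658153, 'cx': 253.99444388276302, 'cy': 195.17580952731726, 'k1': -0.01488380639433492, 'world_from_camera': array([[-1.69481414e-04,  9.55862587e-01,  2.93814034e-01,
         3.93767706e+02],
       [ 9.99998959e-01, -2.59049938e-04,  1.41959652e-03,
         1.88503484e+02],
       [ 1.43305171e-03,  2.93813969e-01, -9.55861547e-01,
         3.41779671e+02],
       [ 0.00000000e+00,  0.00000000e+00,  0.00000000e+00,
         1.00000000e+00]])}
[247.13211197 211.1777213 ]
[248.06712102 194.54348639]
```

View pics/w1.png

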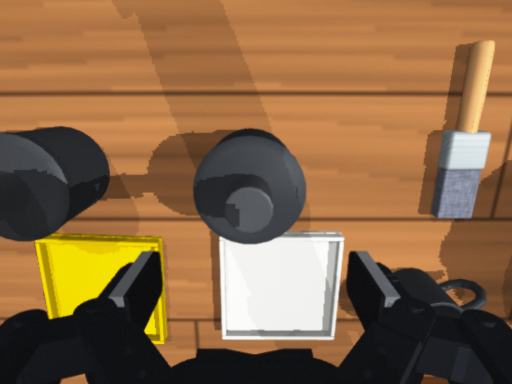

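The knob top is at about (249,211) in the wrist image, against a predicted (247,211), so the position is good. Next I descend and grip.

Request:
apply_moves(targets=[[0.04,0.6,-0.11,0,0,0],[0,0.7,0,0,0,0],[0,0.7,0,0,0,0],[0,0.5,0,0,0,0],[0,0,0,0,0,0],[0,0,0,0,0,0]])

```text
clock: 3.28
eef_pos: [471.0, 184.3, 100.4]
tool_rot: [-1.57, -0.002, -0.0]
force: [0.3, -0.2, -0.1]
width: 85.5
```

Request:
apply_moves(targets=[[0,0,0,0,0,0],[0,0,0,0,0,0],[0,0,0,0,0,0],[0,0,0,0,0,0],[0,0,0,0,0,0],[0,0,0,0,0,0],[0,0,0,0,0,0],[0,0,0,0,0,0]], jaw=-1)

```text
clock: 4.28
eef_pos: [470.7, 184.6, 99.9]
tool_rot: [-1.57, -0.001, -0.0]
force: [-2.2, 3.0, 6.8]
width: 34.9
```

Request:
apply_moves(targets=[[0,-0.3,0,0,0,0],[0,-0.5,0,0,0,0],[0,-0.5,0,0,0,0],[0,-0.2,0,0,0,0],[0,0,0,0,0,0],[0,0,0,0,0,0],[0,0,0,0,0,0],[0,0,0,0,0,0]])

```text
clock: 5.28
eef_pos: [470.0, 183.6, 158.8]
tool_rot: [-1.571, 0.001, -0.001]
force: [-0.4, -0.6, -7.6]
width: 34.6
```

Request:
apply_moves(targets=[[0,0,0,0,0,0],[0,0,0,0,0,0]])

```text
clock: 5.52
eef_pos: [470.2, 183.7, 159.2]
tool_rot: [-1.571, 0.0, -0.001]
force: [0.4, 0.3, -8.2]
width: 34.4
```

About 8 N means full, so this one goes to the red tray.

Request:
apply_moves(targets=[[0,-0.6,0,0,0,0],[0,-0.8,0,0,0,0],[0,-0.8,0,0,0,0],[0,-0.4,0,0,0,0],[0,0,0,0,0,0]])

```text
clock: 6.15
eef_pos: [470.9, 184.0, 264.4]
tool_rot: [-1.57, -0.003, -0.001]
force: [0.5, -0.6, -7.3]
width: 34.8
```

Request:
apply_moves(targets=[[0.15,0,-0.3,0,0,0],[0.3,0,-0.6,0,0,0],[0.4,0,-0.9,0,0,0],[0.4,0,-0.9,0,0,0],[0.4,0,-0.9,0,0,0],[0.4,0,-0.9,0,0,0],[0.4,0,-0.9,0,0,0],[0.4,0,-0.9,0,0,0],[0.4,0,-0.9,0,0,0],[0.4,0,-0.9,0,0,0],[0.4,0,-0.9,0,0,0],[0.3,0,-0.6,0,0,0]])

```text
clock: 7.65
eef_pos: [642.8, -204.7, 260.8]
tool_rot: [-1.572, 0.004, -0.004]
force: [0.1, 0.6, -8.3]
width: 34.9
```

Request:
apply_moves(targets=[[0.15,0,-0.35,0,0,0],[0,0.5,0,0,0,0],[0,0.8,0,0,0,0],[0,0.8,0,0,0,0],[0,0.4,0,0,0,0],[0,0,0,0,0,0],[0,0,0,0,0,0]])

```text
clock: 8.52
eef_pos: [651.0, -214.7, 164.6]
tool_rot: [-1.571, -0.002, -0.001]
force: [0.9, 1.0, -7.1]
width: 34.4
```

Request:
apply_moves(targets=[[0,0.4,0,0,0,0],[0,0.4,0,0,0,0],[0,0.3,0,0,0,0],[0,0.15,0,0,0,0],[0,0.08,0,0,0,0],[0,0.05,0,0,0,0],[0,0.04,0,0,0,0],[0,0.03,0,0,0,0],[0,0,0,0,0,0],[0,0,0,0,0,0]])

```text
clock: 9.78
eef_pos: [650.1, -214.5, 105.4]
tool_rot: [-1.571, -0.0, -0.001]
force: [0.4, -0.6, -7.4]
width: 34.2
```

Request:
apply_moves(targets=[[0,0.02,0,0,0,0],[0,0.02,0,0,0,0],[0,0,0,0,0,0],[0,0,0,0,0,0]])

```text
clock: 10.28
eef_pos: [650.4, -214.4, 105.0]
tool_rot: [-1.571, -0.001, -0.001]
force: [-4.5, 0.8, 6.1]
width: 34.8
```

It is on the tray floor. I release it and retreat.

Request:
apply_moves(targets=[[0,0,0,0,0,0],[0,0,0,0,0,0],[0,0,0,0,0,0],[0,0,0,0,0,0],[0,0,0,0,0,0]], jaw=1)

```text
clock: 10.9
eef_pos: [650.0, -214.5, 103.6]
tool_rot: [-1.571, -0.0, -0.001]
force: [-0.5, -0.6, -0.2]
width: 85.6
```

Request:
apply_moves(targets=[[0,-0.4,0,0,0,0],[0,-0.8,0,0,0,0],[0,-0.9,0,0,0,0],[0,-0.4,0,0,0,0],[0,0,0,0,0,0],[0,0,0,0,0,0]])

```text
clock: 11.65
eef_pos: [649.1, -214.1, 202.3]
tool_rot: [-1.57, 0.002, -0.001]
force: [0.1, -0.9, 0.7]
width: 85.3
```

Request:
apply_moves(targets=[[-0.6,0,0.15,0,0,0],[-0.8,0,0.2,0,0,0],[-0.8,0,0.2,0,0,0],[-0.8,0,0.2,0,0,0],[-0.8,0,0.2,0,0,0],[-0.8,0,0.1,0,0,0],[-0.68,0,0.1,0,0,0],[0,0,0,0,0,0],[0,0,0,0,0,0]])

```text
clock: 12.78
eef_pos: [439.3, -168.3, 203.2]
tool_rot: [-1.571, 0.0, -0.001]
force: [0.4, 0.4, 0.5]
width: 85.2
```

Run:
```python
from h import *
s=read_state();c=calibration("wrist");im=get_image("wrist");cv2.imwrite("pics/w2.png",im[:,:,::-1])
print(s["eef_pos"])
T=c["world_from_camera"]
for P in ([438,-168,132],[438,-168,92],[650,-214,132]):
    p=(np.array(P)-T[:3,3])@T[:3,:3]; print(p[:2]/p[2]*c["fx"]+[c["cx"],c["cy"]])
```

```text
[ 439.29318525 -168.28431493  203.22183519]
[254.96477171 205.65621866]
[254.77449807 189.97873414]
[204.26793911 427.20199822]
```

View pics/w2.png

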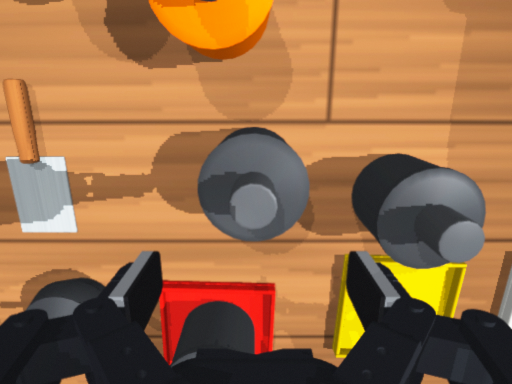

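The knob top is at (253.5,206), which matches the prediction, and the full canister is visible standing in the red tray. I descend from 203 to 100 and grip.

Request:
apply_moves(targets=[[-0.02,0.6,0,0,0,0],[0,0.75,0,0,0,0],[0,0.7,0,0,0,0],[0,0.53,0,0,0,0],[0,0,0,0,0,0],[0,0,0,0,0,0]])

```text
clock: 13.58
eef_pos: [438.8, -168.4, 100.8]
tool_rot: [-1.571, -0.001, -0.001]
force: [0.5, 0.7, -0.6]
width: 85.8
```

Request:
apply_moves(targets=[[0,0,0,0,0,0],[0,0,0,0,0,0],[0,0,0,0,0,0],[0,0,0,0,0,0],[0,0,0,0,0,0],[0,0,0,0,0,0],[0,0,0,0,0,0],[0,0,0,0,0,0]], jaw=-1)

```text
clock: 14.58
eef_pos: [438.4, -168.7, 101.1]
tool_rot: [-1.571, -0.001, -0.001]
force: [-0.3, -0.7, 6.1]
width: 34.5
```

Request:
apply_moves(targets=[[0,-0.3,0,0,0,0],[0,-0.5,0,0,0,0],[0,-0.5,0,0,0,0],[0,-0.2,0,0,0,0],[0,0,0,0,0,0],[0,0,0,0,0,0],[0,0,0,0,0,0],[0,0,0,0,0,0]])

```text
clock: 15.58
eef_pos: [437.7, -168.2, 160.0]
tool_rot: [-1.57, 0.001, -0.001]
force: [0.0, 0.1, -3.3]
width: 34.3
```

Request:
apply_moves(targets=[[0,-0.6,0,0,0,0],[0,-0.8,0,0,0,0],[0,-0.8,0,0,0,0],[0,-0.4,0,0,0,0],[0,0,0,0,0,0],[0,0,0,0,0,0],[0,0,0,0,0,0]])

```text
clock: 16.45
eef_pos: [437.3, -168.1, 263.5]
tool_rot: [-1.57, 0.002, -0.001]
force: [-0.2, 1.2, -3.0]
width: 34.2
```

About 3.1 N means empty, so this one goes to the white tray.

Request:
apply_moves(targets=[[0.15,0,0.3,0,0,0],[0.3,0,0.6,0,0,0],[0.4,0,0.9,0,0,0],[0.4,0,0.9,0,0,0],[0.4,0,0.9,0,0,0],[0.4,0,0.9,0,0,0],[0.4,0,0.9,0,0,0],[0.4,0,0.9,0,0,0],[0.4,0,0.9,0,0,0],[0.4,0,0.9,0,0,0],[0.4,0,0.9,0,0,0],[0.32,0,0.7,0,0,0]])

```text
clock: 17.95
eef_pos: [612.8, 223.1, 263.5]
tool_rot: [-1.57, 0.001, 0.001]
force: [-0.1, -1.2, -2.9]
width: 34.8
```

Request:
apply_moves(targets=[[0,0,0,0,0,0],[0,0.5,0,0,0,0],[0,0.8,0,0,0,0],[0,0.8,0,0,0,0],[0,0.4,0,0,0,0],[0,0,0,0,0,0],[0,0,0,0,0,0]])

```text
clock: 18.82
eef_pos: [614.0, 219.9, 165.7]
tool_rot: [-1.57, -0.002, -0.001]
force: [0.2, 0.4, -2.0]
width: 34.8
```

Request:
apply_moves(targets=[[-0.05,0.4,0,0,0,0],[0,0.4,0,0,0,0],[0,0.3,0,0,0,0],[0,0.15,0,0,0,0],[0,0.08,0,0,0,0],[0,0.05,0,0,0,0],[0,0.04,0,0,0,0],[0,0.03,0,0,0,0],[0,0.02,0,0,0,0],[0,0,0,0,0,0],[0,0,0,0,0,0]])

```text
clock: 20.2
eef_pos: [611.4, 219.6, 106.3]
tool_rot: [-1.571, -0.001, -0.001]
force: [-0.7, -0.9, 3.5]
width: 34.2
```

Request:
apply_moves(targets=[[0,0.02,0,0,0,0],[0,0,0,0,0,0],[0,0,0,0,0,0]])

```text
clock: 20.58
eef_pos: [611.4, 219.5, 106.2]
tool_rot: [-1.571, -0.001, -0.001]
force: [-2.9, -1.8, 8.5]
width: 34.6
```

Request:
apply_moves(targets=[[0,0,0,0,0,0],[0,0,0,0,0,0],[0,0,0,0,0,0],[0,0,0,0,0,0],[0,0,0,0,0,0]], jaw=1)

```text
clock: 21.2
eef_pos: [611.1, 219.6, 104.8]
tool_rot: [-1.571, 0.0, -0.001]
force: [-0.5, -0.4, -0.7]
width: 85.1
```

Request:
apply_moves(targets=[[0,-0.4,0,0,0,0],[0,-0.8,0,0,0,0],[0,-0.9,0,0,0,0],[0,-0.4,0,0,0,0],[0,0,0,0,0,0],[0,0,0,0,0,0]])

```text
clock: 21.95
eef_pos: [610.2, 219.2, 203.6]
tool_rot: [-1.572, 0.002, -0.001]
force: [0.8, -0.1, -0.3]
width: 85.3
```

Request:
apply_moves(targets=[[-0.4,0,-0.6,0,0,0],[-0.5,0,-0.8,0,0,0],[-0.5,0,-0.8,0,0,0],[-0.5,0,-0.8,0,0,0],[-0.5,0,-0.8,0,0,0],[-0.5,0,-0.8,0,0,0],[-0.4,0,-0.7,0,0,0],[-0.3,0,-0.5,0,0,0],[0,0,0,0,0,0],[0,0,0,0,0,0]])

```text
clock: 23.2
eef_pos: [467.2, -11.4, 204.4]
tool_rot: [-1.57, 0.001, -0.0]
force: [0.5, 0.4, -0.2]
width: 85.1
```

Run:
```python
from h import *
s=read_state();c=calibration("wrist");im=get_image("wrist");cv2.imwrite("pics/w3.png",im[:,:,::-1])
print(s["eef_pos"])
T=c["world_from_camera"]
for P in ([466,-13,132],[466,-13,92]):
    p=(np.array(P)-T[:3,3])@T[:3,:3]; print(p[:2]/p[2]*c["fx"]+[c["cx"],c["cy"]])
```

```text
[467.22209877 -11.40146397 204.39265297]
[252.23199973 205.24930335]
[252.41305531 189.71483083]
```

View pics/w3.png

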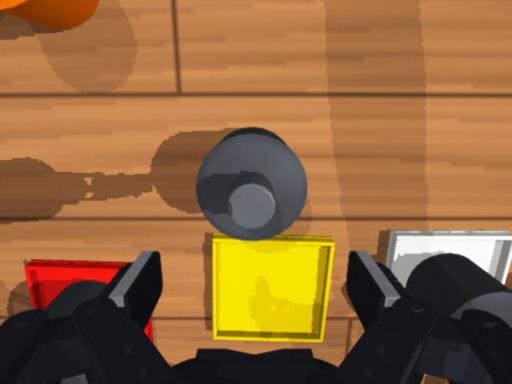

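The knob is at (251,206), matching the prediction. I grip and lift.

Request:
apply_moves(targets=[[-0.03,0.6,-0.04,0,0,0],[0,0.75,0,0,0,0],[0,0.7,0,0,0,0],[0,0.56,0,0,0,0],[0,0,0,0,0,0],[0,0,0,0,0,0]])

```text
clock: 24.0
eef_pos: [466.4, -13.3, 100.9]
tool_rot: [-1.571, -0.001, 0.0]
force: [0.6, 0.2, 0.5]
width: 85.1
```

Request:
apply_moves(targets=[[0,0,0,0,0,0],[0,0,0,0,0,0],[0,0,0,0,0,0],[0,0,0,0,0,0],[0,0,0,0,0,0],[0,0,0,0,0,0],[0,0,0,0,0,0],[0,0,0,0,0,0]], jaw=-1)

```text
clock: 25.0
eef_pos: [466.0, -13.7, 101.2]
tool_rot: [-1.571, -0.001, -0.001]
force: [-0.5, 1.5, 5.2]
width: 34.3
```

Request:
apply_moves(targets=[[0,-0.3,0,0,0,0],[0,-0.5,0,0,0,0],[0,-0.5,0,0,0,0],[0,-0.2,0,0,0,0],[0,0,0,0,0,0],[0,0,0,0,0,0],[0,0,0,0,0,0],[0,0,0,0,0,0]])

```text
clock: 26.0
eef_pos: [465.4, -13.9, 160.0]
tool_rot: [-1.571, 0.001, -0.001]
force: [-0.1, 0.7, -4.1]
width: 34.4
```

Request:
apply_moves(targets=[[0.3,0,0.05,0,0,0],[0.6,0,0.1,0,0,0],[0.7,0,0.12,0,0,0],[0.7,0,0.12,0,0,0],[0.7,0,0.1,0,0,0],[0.5,0,0.1,0,0,0],[0.24,0,0,0,0,0],[0,0,0,0,0,0],[0,0,0,0,0,0],[0,0,0,0,0,0]])

```text
clock: 27.25
eef_pos: [614.6, 9.4, 160.5]
tool_rot: [-1.571, 0.001, -0.001]
force: [-0.8, -0.2, -5.8]
width: 34.7
```

Request:
apply_moves(targets=[[0,0,0,0,0,0]])

```text
clock: 27.38
eef_pos: [615.0, 9.5, 160.7]
tool_rot: [-1.571, 0.0, -0.001]
force: [-0.6, 0.1, -5.0]
width: 34.6
```

Request:
apply_moves(targets=[[0,0,0,0,0,0]])

```text
clock: 27.5
eef_pos: [615.2, 9.6, 160.6]
tool_rot: [-1.571, -0.0, -0.001]
force: [-0.7, 0.2, -5.1]
width: 34.5
```

Request:
apply_moves(targets=[[0,0,0,0,0,0]])

```text
clock: 27.62
eef_pos: [615.3, 9.6, 160.5]
tool_rot: [-1.571, -0.0, -0.001]
force: [-0.5, -0.9, -4.9]
width: 34.5
```

About 5.2 N means half full, so it goes in the yellow tray. I lower 54.5 mm.

Request:
apply_moves(targets=[[0,0.3,0,0,0,0],[0,0.4,0,0,0,0],[0,0.3,0,0,0,0],[0,0.13,0,0,0,0],[0,0.08,0,0,0,0],[0,0.05,0,0,0,0],[0,0.04,0,0,0,0],[0,0.03,0,0,0,0],[0,0.02,0,0,0,0],[0,0.02,0,0,0,0],[0,0,0,0,0,0],[0,0,0,0,0,0]])

```text
clock: 29.12
eef_pos: [615.6, 9.7, 106.3]
tool_rot: [-1.571, -0.001, -0.001]
force: [-1.8, 1.4, 2.4]
width: 34.6
```

Request:
apply_moves(targets=[[0,0.02,0,0,0,0],[0,0,0,0,0,0],[0,0,0,0,0,0]])

```text
clock: 29.5
eef_pos: [615.5, 9.8, 106.3]
tool_rot: [-1.571, -0.001, -0.001]
force: [-3.8, 0.3, 8.6]
width: 34.7
```

Request:
apply_moves(targets=[[0,0,0,0,0,0],[0,0,0,0,0,0],[0,0,0,0,0,0],[0,0,0,0,0,0],[0,0,0,0,0,0]], jaw=1)

```text
clock: 30.12
eef_pos: [615.3, 9.6, 104.8]
tool_rot: [-1.571, 0.0, -0.001]
force: [-0.1, -0.8, -0.2]
width: 85.8
```

Request:
apply_moves(targets=[[0,-0.4,0,0,0,0],[0,-0.8,0,0,0,0],[0,-0.9,0,0,0,0],[0,-0.9,0,0,0,0],[-0.6,-0.4,0,0,0,0],[-0.9,0,0,0,0,0],[-0.9,0,0,0,0,0],[-0.9,0,0,0,0,0],[-0.6,0,0,0,0,0],[0,0,0,0,0,0],[0,0,0,0,0,0]])

```text
clock: 31.5
eef_pos: [460.9, 9.8, 241.8]
tool_rot: [-1.571, -0.003, -0.001]
force: [0.0, 0.3, 0.5]
width: 85.4
```

Run:
```python
from h import *
im=get_image("top")[:,:,::-1];s2=get_image("side")[:,:,::-1]
a=cv2.resize(cv2.convertScaleAbs(im[110:200,150:370],alpha=1.6),(792,324),interpolation=cv2.INTER_CUBIC)
b=cv2.resize(s2[130:290,200:360],(270,270));b2=cv2.resize(im,(360,270))
f=np.zeros((600,792,3),np.uint8);f[:324]=a;f[324:594,:270]=b;f[324:594,300:660]=b2
cv2.imwrite("pics/end.png",f);np.save("end.npy",im)
```

```text
(no output)
```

View pics/end.png

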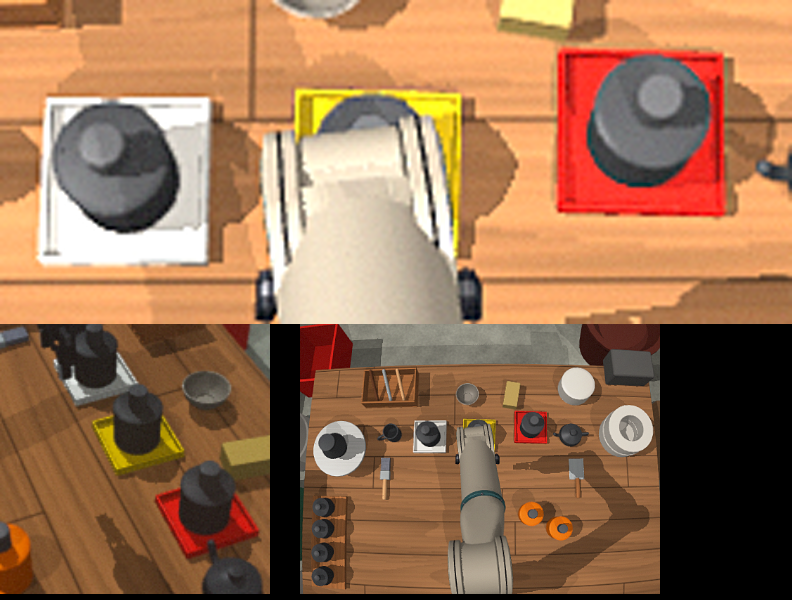

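The canisters stand upright in the three trays. The knob tops are at crop (99,143) over white and (660,97) over red, and the side view shows the third upright inside yellow. I make one numeric check, then hand in.

Run:
```python
from h import *
c=calibration("top");p=(np.array([[99,143],[660,97]])+.5)/3.6-.5+[150,110]
k=ray2plane(c,p,137)[:,:2];print(k.round(1));d=np.linalg.norm(k-[[612,219.5],[650,-214.4]],axis=1);print(d)
if (d<20).all(): print(finish_job())
```

```text
[[ 612.6  219.9]
 [ 646.8 -213.3]]
[0.73716136 3.43449349]
the job is handed in; nothing more can be done
None
```

All three canisters were weighed by lifting, placed in their trays and released. I handed the job in at about 32 s of the 64 s allowed.

| Canister at start | Wrist force when lifted | Judged | Tray |
|---|---|---|---|
| Left | about 8 N | full | red |
| Right | about 3 N | empty | white |
| Middle | about 5 N | half full | yellow |

- **Position:** In the final top view, the knobs over the white and red trays were about 1 mm and 3 mm from the measured tray centres. The arm hid the yellow tray in that view. There I relied on the tool position at release, under 1 mm off centre, and on the side view, which showed the canister upright inside the tray.
- **Weight readings:** The readings were noisy. The half-full canister's first one was 4.1 N, lower than it should be; four more gave 4.9 to 5.8 N, so I judged it half full.
- **Set-down and surroundings:** Wrist force read at set-down stayed under about 9 N. I saw no bystander out of place in the final pictures, but I did not measure them.

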